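# Shut and pin the circulator's isolating valve

## Robot

A 6-joint arm with a two-finger parallel gripper is mounted at the origin on the work surface. World frame = base frame: x ahead of the robot, y to its left, z up, the work surface at z = 0. Lengths are in m, angles in rad, forces in N, time in s.
With the tool pointing down it reaches from about 0.275 to 0.75 m from the base axis. Payload 10.2 kg.
Tool frame: the origin (TCP) lies between the finger pads; the fingertips stand r.tips_ahead ahead of it and the grasp point (between the pads) lies 6 mm ahead of it (r.tips_ahead is the distance from the TCP to the fingertips, in m); z points along the fingers, y is the line along which they close (so a half turn about z gives the same grasp; the last joint's range is limited). The gripper opens to 85 mm and grips with 20 to 120 N. Pads are 22 mm wide; open, the fingers measure 114 mm over their backs; the gripper's body (76 mm by 85 mm) begins 54 mm behind the grasp point. The pads swing forward as they close: fully open they stand 13 mm farther back than shut.
Start: joints at [0.948, 0.313, 1.498, -0, 1.331, -0.223], TCP at [0.204, 0.484, 0.256] pointing down, gripper open.
Joint ranges: [-2.94, 2.94], [-0.97, 2.17], [0.19, 2.56], [-1.23, 4.37], [0.02, 3.11], [-2.88, 2.88]. Speed limits (rad/s): [2.39, 2.39, 3.01, 3.14, 3.14, 3.14].

## Interface

Orientations are given as a unit quaternion [w, x, y, z].
In Python, from bench import sensors, cams, r gives the robot as it stands. The module is installed in compiled form; this text tells all that it offers.
- The arm moves only by the tool step_arm, never from a script. Its argument "moves" is a list of rows, each a list of 3 entries, a list of its own where there are three numbers: the shift along the tool's x, y, z scaled (see below), then the turn, a rotation vector about the tool's x, y, z scaled (see below), then the closure, from 0 (fully open) to 1 (shut). A call has 1 to 8 rows; each row is the pose to reach, as a shift and turn from the pose commanded when the call began, along the tool's axes at that moment, turning the shorter way round; what a row does not reach only later rows make up. The controller multiplies each number of a shift by 200 mm and each number of a turn by pi rad. A row lasts 1/8 s, in which the tool goes at most 62.5 mm and 10.7 degrees, less where a joint would pass 70% of its speed; a pose out of reach is approached as far as the arm can. A call with a number of a shift or a turn outside -1 to 1 is refused whole. A call with a gripper value outside its range is refused whole. The fingers move at their own pace and stop on an object; "newtons" is the grip in N (left out, the last holds). Time passes only in rows, so rows that repeat a pose let the fingers close. It gives the time, the measured TCP pose, the force, the opening and the grip force at its end, in the units of the state.
- sensors.sense(): the state, without advancing time (a new reading comes with each control period).
- cams.camera(name): name is "scene" or "top"; returns a dict with "image" (420x560x3 uint8, blue, green, red), "mtx" (3x3 intrinsics, pixels), "rvec" (rotation vector, rad) and "tvec" (3), from world to camera coordinates, as OpenCV has them. Camera axes: x right, y down, z forward; pixel columns grow to the right and rows downward; lengths in m; the calibration is good to about 2 mm. A picture is of the moment at which its call begins. There is no depth.
- r.hand_in(): hands the job in; it is judged then, once.
The state is a dict: "clock": time; "q": joint angles; "joint_velocities": joint speeds; "joint_efforts": joint torques, N m; "tool_pos": TCP position; "eef_rot": TCP orientation; "wrist_force": force on the tool from outside, world axes, zero at the start; "moment": the same for the moment, N m; "opening": finger opening in m; "grip_force": force on a finger pad.
Only numpy, scipy, OpenCV 4.12 (cv2) and the standard library are available. Lean on these libraries where they do the work, as an engineer would, in place of code of your own. Each camera call takes 0.05 s, during which the arm holds its last target. There are 200 camera calls.

## Task

The circulator pump is to be isolated for service; its right-hand valve (as the robot sees it) is already shut and pinned. Shut the left one too: push its lever round its quarter turn until the valve itself is hard home on its stop, easing it there without straining the lever, and let go. Then take the locking pin from the wooden block and drop it, without forcing, through the lever and the lug below until its collar sits down on the lever; let go and leave everything else where it is.

Things in the scene. Friction and masses are not known exactly. Their poses are not given: they have to be found in the camera images.
- pumpset: Circulator pump fixed in 34 mm copper pipe (axis 85 mm up), a lever ball valve each side, 566 mm long. Origin on the bench under the pump's centre; y along the pipe, x away from the robot (motor side), z up. Pump top 150 mm up. The left valve (y +150 mm) is to be shut; the right one is shut and pinned, lever to +x, pin top at 183 mm. By the left valve only lever, stem and lug are above 115 mm.
- stem (a point): Stem axis of the left valve at the lever's underside, 140 mm up; axes as pumpset. Stem nut 18 mm across, top at 153 mm. Open, the lever points to +y (along the pipe, away from the pump); shut, to -x (square to the pipe, towards the robot): it shuts anticlockwise from above, 90 degrees between stops. It starts open or up to 12 degrees on. Stiff: about 1 N m keeps it turning; it stays where left.
- lever: The left valve's lever: steel strap 26 mm wide, 5 mm thick (140 to 145 mm up), ending in a black sleeve 26 mm wide, 13 mm high (136 to 149 mm up), 68 to 134 mm from the stem axis. Origin on the stem axis at its underside, y outwards along the lever. It has a springy give on the stem: pushed, it runs about 2 degrees ahead of the stem, and springs back when let go.
- lever_end (a point): Middle of the lever's sleeve, 100 mm from the stem axis; axes as lever. It takes about 10 N here to turn the valve. As the lever leads the stem, the stem meets its stop only when the lever is about 4 mm past square to the pipe; from there the force rises about 2.5 N per mm. Over about 17 N here strains the lever.
- lever_hole (a point): Centre of the 10.4 mm locking hole in the strap, at its upper face (145 mm up), 50 mm from the stem axis, chamfered 1.5 mm. Axes as lever.
- lug_hole (a point): Centre of the 10.4 mm locking hole in the fixed lug of the left valve, at the lug's upper face (136 mm above the bench), 50 mm from the stem axis towards -x of pumpset. The lug is 6 mm thick and lies 4 mm below the strap; its hole is right below the lever's hole when the valve is fully shut. Axes as pumpset.
- tool_block: Wooden block fixed on the bench, 55 x 175 x 45 mm, three 10.5 mm holes 37 mm deep in a row along its y axis, 58 mm apart; the locking pin stands in one of them (any). Origin at the centre of its underside.
- lock_pin: The loose locking pin, all steel, standing upright in the block: round shank 8 mm in diameter and 32 mm long with a tapered tip, collar 22 mm in diameter and 4 mm thick (32 to 36 mm above the tip), above it a round grip 16 mm in diameter and 34 mm long (36 to 70 mm above the tip). Mass 50 to 100 g. Origin at the tip, z along the pin upwards.
- pin_collar (a point): Underside of the locking pin's collar, on the pin's axis; in the block it rests on the block's top, seated it rests on the lever's strap.
- stubby_driver: Bystander standing in the tool block: stubby screwdriver, yellow bulging handle 25 mm wide, top 87 mm above the bench. Origin at its tip, z up.
- centre_punch: Bystander standing in the tool block: centre punch with a square aluminium grip 11 mm wide, top 89 mm above the bench. Origin at its tip, z up.
- spanner: Bystander: steel adjustable spanner, 210 mm long, 15 mm high, lying in front of the pipes (it may lie below the lever's sweep). Origin near its middle on the bench, jaws to its +x.
- tape_roll: Bystander: white roll of tape lying flat, 92 mm wide, 19 mm high. Origin on the bench.
- union_half: Bystander: half of a brass pipe union, 46 mm wide, 48 mm high, standing on the bench. Origin on the bench.
- mug: Bystander: white mug, 82 mm wide, 92 mm high. Origin on the bench.

How it is judged:
On the way:
1. the valve is shut: the lever, let go, rests square to the pipe, its sleeve's middle less than 2 mm short (y of lever_end in the frame of stem below 0.002 m and contact force between anything else and lever below 0.5 N), for 0.3 s.
At the end, for the whole second after the job is handed in: Lever square to the pipe, its sleeve's middle less than 2 mm short; locking pin through both, upright within 0.1 rad, collar within 2 mm of the strap's top and 3 mm of the lever hole's centre, tip within 4 mm of the lug hole's axis; let go, at rest (y of lever_end in the frame of stem below 0.002 m and horizontal distance between pin_collar and lever_hole below 0.003 m and z of pin_collar in the frame of lever_hole between -0.002 and 0.002 m and horizontal distance between lock_pin and lug_hole below 0.004 m and angle between lock_pin's own z axis and vertical below 0.1 rad and linear speed of lock_pin below 0.02 m/s); the robot touches nothing.
It fails at once if the lever is strained: sprung against a stop so that the middle of its sleeve goes more than 7 mm past its shut position, or past its open one (some 17 N there) (y of lever_end in the frame of stem below -0.007 m or x of lever_end in the frame of stem above 0.007 m).
It fails at once if the pin is forced: pressed on the pump set or its lever with more than 30 N (contact force between lock_pin and pumpset above 30 N).
It fails at once if a bystander is moved more than 20 mm (distance of any of stubby_driver, centre_punch, spanner, tape_roll, union_half, mug from where it was at the start of the episode above 0.02 m).
It also fails if it takes over 70 s, if anything falls off the work surface, if the arm or the gripper's body presses on something with over 40 N, if the wrist force passes 120 N, or if a joint passes its speed limit or range.

## Working session

There is one attempt and no reset: what is moved stays moved. The work goes in short steps, Python scripts to look and compute and a tool call to move; the robot and the scene stay as the last step left them, time stands still between calls to the robot, and variables do not carry over. Pictures are saved under pics/ and viewed, at most 10 in all, crops included, and the job is handed in when it is done.

Besides the shell and the picture viewer there is one more tool, called after "Request:" by a JSON object that holds its "api" and its "payload". step_arm: Moves the arm, as the interface text tells. Its arguments: {"type":"object","properties":{"moves":{"type":"array","items":{"type":"array"}},"newtons":{"type":"number"}},"required":["moves"]}

```bash
mkdir -p pics; ls; python3 - <<'E'
from bench import sensors,cams,r
import cv2,numpy as np
s=sensors.sense();print(s,r.tips_ahead)
for n in("scene","top"):
    c=cams.camera(n);cv2.imwrite(f"pics/{n}0.png",c["image"]);print(n,c["mtx"],c["rvec"],c["tvec"])
    R=cv2.Rodrigues(c["rvec"])[0];print((-R.T@np.ravel(c["tvec"])).round(3))
E
```

```text
pics
{'clock': 0.0, 'q': array([ 9.47584774e-01,  3.13364557e-01,  1.49843842e+00, -8.97931311e-06,
        1.33096757e+00, -2.23369326e-01]), 'joint_velocities': array([ 0.00119516, -0.00049782, -0.00142294,  0.00062592, -0.00058819,
        0.00071517]), 'joint_efforts': array([-8.83355351e-04, -4.12266290e+01, -2.59744048e+01, -2.22926606e-04,
        4.09379878e-03,  1.11414195e-06]), 'tool_pos': array([0.20423278, 0.48340382, 0.25577827]), 'eef_rot': array([-2.37940836e-04,  1.98590934e-01,  9.80082289e-01, -5.38756923e-04]), 'wrist_force': array([-0.08838651,  0.16303381, -0.08542473]), 'moment': array([-0.02840572, -0.02986084,  0.06185511]), 'grip_force': 0.0, 'opening': 0.08535987233760903} 0.025
scene [[417.64959979   0.         282.31387796]
 [  0.         417.64959979 205.99282862]
 [  0.           0.           1.        ]] [ 1.76778021  1.98954769 -0.66257487] [ 0.14721946 -0.34505103  1.44637541]
[1.136 0.01  0.971]
top [[509.79013811   0.         283.15946677]
 [  0.         509.79013811 203.24533582]
 [  0.           0.           1.        ]] [ 2.19103796 -2.20727554  0.05565482] [-0.07518781  0.51095794  1.79743242]
[ 0.425 -0.073  1.82 ]
```

View pics/scene0.png

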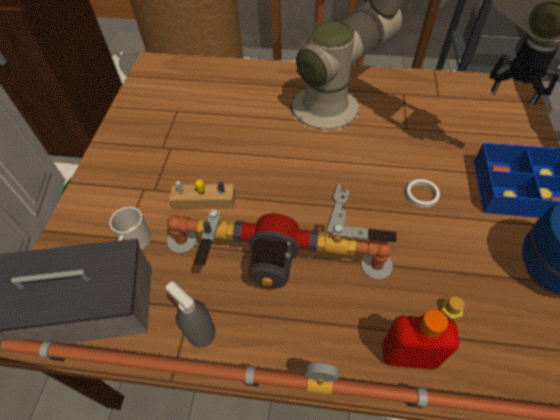

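View pics/top0.png

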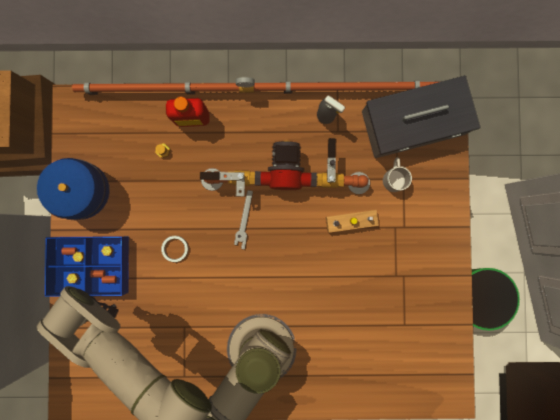

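The scene view shows the left lever (black sleeve near 382,237), the block with three tools (180, 200, 221 at row 187), and the spanner near (340,210). In the top view the lever is at (210,176) and the block at (354,222). Next I'll enlarge the key areas.

```bash
cat > h.py <<'E'
from bench import sensors,cams,r
import cv2,numpy as np
def ray(c,uv):
    R=cv2.Rodrigues(c["rvec"])[0];C=-R.T@np.ravel(c["tvec"])
    p=cv2.undistortPoints(np.array([[uv]],float),c["mtx"],None)[0,0]
    return C,R.T@np.array([p[0],p[1],1])
def onz(c,uv,z):
    C,d=ray(c,uv);return C+d*(z-C[2])/d[2]
def tri(c1,u1,c2,u2):
    A,b=[],[]
    for c,u in((c1,u1),(c2,u2)):
        C,d=ray(c,u);d=d/np.linalg.norm(d);P=np.eye(3)-np.outer(d,d);A.append(P);b.append(P@C)
    return np.linalg.lstsq(np.vstack(A),np.hstack(b),rcond=None)[0]
def proj(c,p):
    return cv2.projectPoints(np.array(p,float).reshape(-1,3),c["rvec"],c["tvec"],c["mtx"],None)[0].reshape(-1,2)
E
python3 - <<'E'
from h import *
s=cv2.imread("pics/scene0.png");t=cv2.imread("pics/top0.png")
def z(im,x,y,w,h,k): return cv2.resize(im[y:y+h,x:x+w],None,fx=k,fy=k,interpolation=cv2.INTER_CUBIC)
a=np.vstack([z(s,165,170,80,50,5)[:, :400],z(t,320,200,80,50,5)])
b=np.vstack([z(s,320,215,80,50,5),z(t,193,155,80,50,5)])
cv2.imwrite("pics/crop0.png",np.hstack([a,b]))
E
```

```text
(no output)
```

View pics/crop0.png

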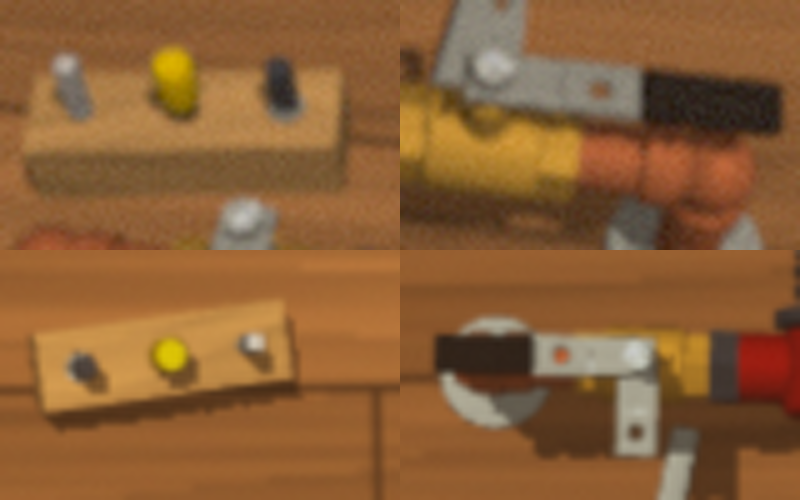

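The crop shows the pin as the dark grip with a grey collar: scene (222,192), top (336,223). The stem nut is at scene (338,229) / top (240,176) and the lever hole at scene (360,233) / top (225,176). The lug hole is at scene (340,216) / top (240,191).

```bash
python3 - <<'E'
from h import *
s=cams.camera("scene");t=cams.camera("top")
P=dict(nut=((338.4,228.6),(240.4,175.8)),lhole=((360,233),(225.2,176)),lug=((340.4,215.6),(240.2,191.4)),
 sleeve_end=((396,236),(200.4,175.8)),sleeve_in=((348.5+100.5/5-20+28.4-28.4+0,0),(0,0)),grip_top=((221,183),(337,224)),collar=((222.4,192.5),(335.3,222.2)))
for k,(a,b) in P.items():
    if k!="sleeve_in":
        p=tri(s,a,t,b);print(k,p.round(4),'err',(proj(s,p)[0]-a).round(1),(proj(t,p)[0]-b).round(1))
for z,k in((.153,'nut'),(.145,'lhole'),(.136,'lug'),(.149,'sleeve_end'),(.047,'collar'),(.115,'grip_top')):
    print(k,z,onz(s,P[k][0],z).round(4),onz(t,P[k][1],z).round(4))
# spanner extents on plane z=.01
for uv in((249,197),(240,245)):print('spanner',onz(t,uv,.01).round(3))
for n,uv in (("rstem",(331,179)),("lend",(203,180)),("rend",(366,182))):print(n,onz(t,uv,.09).round(3))
E
```

```text
nut [0.5955 0.0609 0.1476] err [0.3 0. ] [ 0.2 -0. ]
lhole [0.5961 0.1121 0.1384] err [0.2 0. ] [0.2 0. ]
lug [0.5453 0.0642 0.1294] err [-0.1 -0. ] [-0.1  0. ]
sleeve_end [0.597  0.194  0.1415] err [0.1 0. ] [0. 0.]
grip_top [ 0.4352 -0.2629  0.0768] err [ 0.3 -0. ] [ 0.2 -0.1]
collar [ 0.4419 -0.2615  0.0428] err [ 0.5 -0. ] [ 0.4 -0.1]
nut 0.153 [0.5991 0.0599 0.153 ] [0.5949 0.0611 0.153 ]
lhole 0.145 [0.6004 0.1107 0.145 ] [0.5954 0.1119 0.145 ]
lug 0.136 [0.5499 0.0641 0.136 ] [0.5448 0.0634 0.136 ]
sleeve_end 0.149 [0.6019 0.1922 0.149 ] [0.5962 0.1929 0.149 ]
collar 0.047 [ 0.4452 -0.2617  0.047 ] [ 0.4415 -0.2596  0.047 ]
grip_top 0.115 [ 0.4653 -0.252   0.115 ] [ 0.4348 -0.258   0.115 ]
spanner [0.534 0.042 0.01 ]
spanner [0.364 0.075 0.01 ]
rstem [ 0.588 -0.242  0.09 ]
lend [0.588 0.193 0.09 ]
rend [ 0.577 -0.361  0.09 ]
```

```bash
cat > plan.py <<'E'
from h import *
import sys
def pose():
    s=sensors.sense();w,x,y,z=s["eef_rot"]
    from scipy.spatial.transform import Rotation as Ro
    R=Ro.from_quat([x,y,z,w]).as_matrix();return s,np.array(s["tool_pos"]),R
def to(p,yaw,base=None):
    "shift, turn numbers from base (pos,R) or the measured pose to pos p, tool-y yaw in deg, pointing down"
    from scipy.spatial.transform import Rotation as Ro
    s,P,R=pose() 
    if base is not None:P,R=base
    return (R.T@(np.array(p)-P)/.2).round(3).tolist(),(Ro.from_matrix(R.T@down(yaw)).as_rotvec()/np.pi).round(3).tolist()
def down(yaw):
    a=np.radians(yaw);c,s=np.cos(a),np.sin(a);return np.array([[-s,c,0],[c,s,0],[0,0,-1]]) 
E
python3 -c "
from plan import *
print(to([.66,.165,.25],-11),to([.66,.165,.25],-90))"
```

```text
([-2.719, -0.58, 0.03], [-0.0, 0.0, 0.434]) ([-2.719, -0.58, 0.03], [-0.0, 0.0, 0.873])
```

Request:
{"api": "step_arm", "payload": {"moves": [[[-0.2,-0.04,0],[0,0,0.055],1],[[-0.45,-0.1,0],[0,0,0.11],1],[[-0.7,-0.15,0],[0,0,0.165],1],[[-0.95,-0.2,0],[0,0,0.22],1],[[-1,-0.21,0],[0,0,0.275],1],[[-1,-0.21,0],[0,0,0.33],1],[[-1,-0.21,0],[0,0,0.385],1],[[-1,-0.21,0],[0,0,0.44],1]]}}

```text
clock: 1.2
tool_pos: [0.3722, 0.367, 0.2561]
eef_rot: [-0.0, 0.78, 0.626, -0.0]
wrist_force: [0.1, -0.2, -1.0]
opening: -0.0003
grip_force: 0.0
```

```bash
python3 -c "
from plan import *
s,P,R=pose();print(P,R.round(3),s['q'],s['clock'])
print(to([.66,.165,.25],-90))"
```

```text
[0.37221187 0.3669694  0.25610032] [[ 0.215  0.977 -0.   ]
 [ 0.977 -0.215 -0.   ]
 [-0.    -0.    -1.   ]] [ 5.53926948e-01  3.08188891e-01  1.50460301e+00 -9.67783473e-07
  1.32929555e+00  7.71052580e-01] 1.2
([-0.676, 1.623, 0.03], [-0.0, 0.0, 0.431])
```

Request:
{"api": "step_arm", "payload": {"moves": [[[-0.11,0.25,0],[0,0,0.055],1],[[-0.22,0.5,0],[0,0,0.11],1],[[-0.33,0.75,0],[0,0,0.165],1],[[-0.44,1,0],[0,0,0.22],1],[[-0.5,1,0],[0,0,0.275],1],[[-0.56,1,0],[0,0,0.33],1],[[-0.62,1,0],[0,0,0.385],1],[[-0.68,1,0],[0,0,0.431],1]]}}

```text
clock: 2.2
tool_pos: [0.5391, 0.1917, 0.256]
eef_rot: [0.0, 1.0, 0.0, -0.0]
wrist_force: [0.1, 0.4, -1.0]
opening: 0.0001
grip_force: 0.0
```

```bash
python3 -c "
from plan import *
print(to([.655,.16,.147],-90))"
```

```text
([0.58, 0.159, 0.545], [0.0, 0.0, 0.0])
```

Request:
{"api": "step_arm", "payload": {"moves": [[[0.2,0.06,0],[0,0,0],1],[[0.45,0.12,0],[0,0,0],1],[[0.58,0.16,0],[0,0,0],1],[[0.58,0.16,0.2],[0,0,0],1],[[0.58,0.16,0.4],[0,0,0],1],[[0.58,0.16,0.545],[0,0,0],1],[[0.58,0.16,0.545],[0,0,0],1]]}}

```text
clock: 3.08
tool_pos: [0.6544, 0.1607, 0.145]
eef_rot: [0.0, 1.0, 0.003, -0.002]
wrist_force: [0.1, -0.6, 0.9]
opening: 0.0002
grip_force: 0.0
```

```bash
python3 - <<'E'
from plan import *
print(pose()[1])
o=[]
for n,(x,y) in dict(scene=(310,190),top=(185,140)).items():
    c=cams.camera(n);cv2.imwrite(f"pics/{n}1.png",c["image"]);o.append(cv2.resize(c["image"][y:y+75,x:x+100],None,fx=4,fy=4,interpolation=cv2.INTER_CUBIC))
cv2.imwrite("pics/c1.png",np.vstack(o)[:600])
# rows for the sweep: lever from 0 to th, tool at stem+.1 l -.024 m, from commanded (0.655,.160,.147)
E
```

```text
[0.65444433 0.1606676  0.1449567 ]
```

View pics/c1.png

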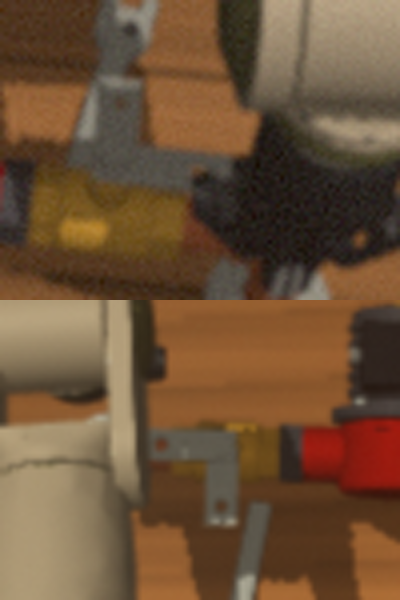

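The gripper is beside the sleeve on its +x side (scene about (372,245)), clear of the strap. Next I'll compute the sweep rows.

```bash
cat >> plan.py <<'E'
STEM=np.array([.5965,.061])
def sweep(ths,z,base=None,off=.024,rad=.1):
    for th in ths:
        a=np.radians(th);l=np.array([-np.sin(a),np.cos(a)]);m=np.array([-np.cos(a),-np.sin(a)])
        p=STEM+rad*l-off*m
        print(th,p.round(4),to([*p,z],th-90,base))
E
python3 -c "
from plan import *
sweep([-2,2,7,12,17,22,27,32],.145)"
```

```text
-2 [0.624  0.1601] ([-0.16, 0.003, 0.017], [-0.0, -0.0, 0.013])
2 [0.617  0.1618] ([-0.194, -0.006, 0.017], [-0.0, -0.0, -0.009])
7 [0.6081 0.1632] ([-0.239, -0.013, 0.017], [0.0, -0.0, -0.037])
12 [0.5992 0.1638] ([-0.283, -0.016, 0.017], [0.0, -0.0, -0.065])
17 [0.5902 0.1636] ([-0.328, -0.016, 0.017], [0.0, -0.0, -0.093])
22 [0.5813 0.1627] ([-0.373, -0.012, 0.017], [0.0, -0.0, -0.12])
27 [0.5725 0.161 ] ([-0.417, -0.003, 0.017], [0.0, -0.0, -0.148])
32 [0.5639 0.1585] ([-0.46, 0.009, 0.017], [0.0, -0.0, -0.176])
```

Request:
{"api": "step_arm", "payload": {"moves": [[[-0.16,0,0.01],[0,0,0],1],[[-0.19,0,0.01],[0,0,-0.01],1],[[-0.24,-0.013,0.01],[0,0,-0.037],1],[[-0.283,-0.016,0.01],[0,0,-0.065],1],[[-0.328,-0.016,0.01],[0,0,-0.093],1],[[-0.373,-0.012,0.01],[0,0,-0.12],1],[[-0.417,-0.003,0.01],[0,0,-0.148],1],[[-0.46,0.009,0.01],[0,0,-0.176],1]]}}

```text
clock: 4.18
tool_pos: [0.5661, 0.159, 0.1477]
eef_rot: [0.0, 0.961, 0.277, 0.004]
wrist_force: [10.2, 4.0, -2.3]
opening: 0.0001
grip_force: 5.2
```

```bash
python3 -c "
from plan import *
print(pose()[1])
b=(np.array([.5635,.1585,.146]),down(-58.0))
sweep([37,42,47,52,57,62,67,72],.146,b)"
```

```text
[0.56612172 0.15895758 0.14770221]
37 [0.5555 0.1553] ([-0.042, -0.008, 0.0], [0.0, 0.0, -0.028])
42 [0.5474 0.1514] ([-0.087, -0.012, 0.0], [0.0, 0.0, -0.056])
47 [0.5397 0.1468] ([-0.132, -0.013, 0.0], [0.0, 0.0, -0.083])
52 [0.5325 0.1415] ([-0.177, -0.01, 0.0], [0.0, 0.0, -0.111])
57 [0.5257 0.1356] ([-0.221, -0.003, 0.0], [0.0, 0.0, -0.139])
62 [0.5195 0.1291] ([-0.264, 0.008, 0.0], [0.0, 0.0, -0.167])
67 [0.5138 0.1222] ([-0.307, 0.022, 0.0], [0.0, 0.0, -0.194])
72 [0.5088 0.1147] ([-0.348, 0.041, 0.0], [0.0, 0.0, -0.222])
```

Contact force is about 11 N, so the valve is turning as expected.

Request:
{"api": "step_arm", "payload": {"moves": [[[-0.042,-0.008,0],[0,0,-0.028],1],[[-0.087,-0.012,0],[0,0,-0.056],1],[[-0.132,-0.013,0],[0,0,-0.083],1],[[-0.177,-0.01,0],[0,0,-0.111],1],[[-0.221,-0.003,0],[0,0,-0.139],1],[[-0.264,0.008,0],[0,0,-0.167],1],[[-0.307,0.022,0],[0,0,-0.194],1],[[-0.348,0.041,0],[0,0,-0.222],1]]}}

```text
clock: 5.18
tool_pos: [0.5102, 0.116, 0.1471]
eef_rot: [0.0, 0.808, 0.589, 0.003]
wrist_force: [2.2, 10.5, -0.9]
opening: -0.0001
grip_force: 5.4
```

```bash
python3 -c "
from plan import *
s,P,R=pose();print(P,s['wrist_force'],s['moment'])
b=(np.array([.5088,.1147,.146]),down(-18.0))
sweep([74,76,78,80,82,84,86,88],.146,b)
o=[]
for n,(x,y) in dict(scene=(310,165),top=(185,140)).items():
    c=cams.camera(n);cv2.imwrite(f'pics/{n}2.png',c['image']);o.append(cv2.resize(c['image'][y:y+75,x:x+100],None,fx=4,fy=4,interpolation=cv2.INTER_CUBIC))
cv2.imwrite('pics/c2.png',np.vstack(o))"
```

```text
[0.51018014 0.11595506 0.14713586] [ 2.20056638 10.51913365 -0.94266486] [ 1.54174367 -0.47516062 -0.00205631]
74 [0.507  0.1116] ([-0.017, -0.004, 0.0], [0.0, 0.0, -0.011])
76 [0.5053 0.1085] ([-0.035, -0.007, 0.0], [0.0, 0.0, -0.022])
78 [0.5037 0.1053] ([-0.053, -0.01, 0.0], [0.0, 0.0, -0.033])
80 [0.5022 0.102 ] ([-0.071, -0.012, 0.0], [0.0, 0.0, -0.044])
82 [0.5008 0.0987] ([-0.089, -0.013, 0.0], [0.0, 0.0, -0.056])
84 [0.4996 0.0953] ([-0.106, -0.014, 0.0], [0.0, 0.0, -0.067])
86 [0.4984 0.0919] ([-0.124, -0.014, 0.0], [0.0, 0.0, -0.078])
88 [0.4974 0.0885] ([-0.142, -0.014, 0.0], [0.0, 0.0, -0.089])
```

View pics/c2.png

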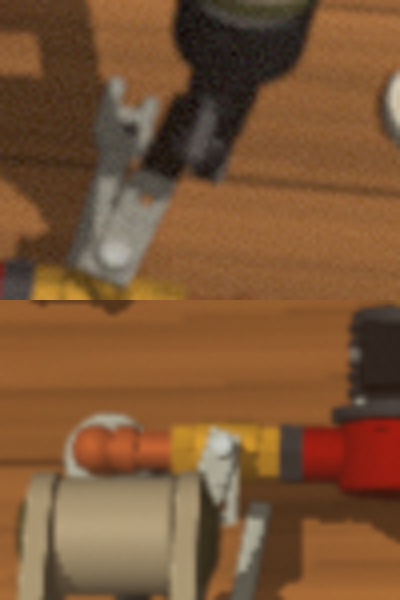

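The lever stands about 20° short of square (scene sleeve about (358,195)), with the finger on its +y side. I'll ease on in smaller steps.

Request:
{"api": "step_arm", "payload": {"moves": [[[-0.017,-0.004,0],[0,0,-0.011],1],[[-0.035,-0.007,0],[0,0,-0.022],1],[[-0.053,-0.01,0],[0,0,-0.033],1],[[-0.071,-0.012,0],[0,0,-0.044],1],[[-0.08,-0.013,0],[0,0,-0.05],1],[[-0.089,-0.013,0],[0,0,-0.056],1],[[-0.089,-0.013,0],[0,0,-0.056],1]]}}

```text
clock: 6.15
tool_pos: [0.5019, 0.0998, 0.1469]
eef_rot: [-0.0, 0.754, 0.657, 0.002]
wrist_force: [-0.7, 9.2, -0.5]
opening: -0.0
grip_force: 4.8
```

```bash
python3 -c "
from plan import *
s,P,R=pose();print(P,s['wrist_force'])
b=(np.array([.5008,.0987,.146]),down(-8.0))
sweep([83,84,84.5,85,86,87,88,89,90],.146,b)"
```

```text
[0.5018545  0.09981233 0.14688672] [-0.70108601  9.1662173  -0.46617302]
83 [0.5002 0.097 ] ([-0.009, -0.002, 0.0], [0.0, 0.0, -0.006])
84 [0.4996 0.0953] ([-0.018, -0.004, 0.0], [0.0, 0.0, -0.011])
84.5 [0.4993 0.0945] ([-0.022, -0.005, 0.0], [0.0, 0.0, -0.014])
85 [0.499  0.0936] ([-0.026, -0.006, 0.0], [0.0, 0.0, -0.017])
86 [0.4984 0.0919] ([-0.035, -0.007, 0.0], [0.0, 0.0, -0.022])
87 [0.4979 0.0902] ([-0.044, -0.008, 0.0], [0.0, 0.0, -0.028])
88 [0.4974 0.0885] ([-0.053, -0.01, 0.0], [0.0, 0.0, -0.033])
89 [0.4969 0.0867] ([-0.062, -0.011, 0.0], [0.0, 0.0, -0.039])
90 [0.4965 0.085 ] ([-0.071, -0.012, 0.0], [0.0, 0.0, -0.044])
```

Request:
{"api": "step_arm", "payload": {"moves": [[[-0.009,-0.002,0],[0,0,-0.006],1],[[-0.014,-0.003,0],[0,0,-0.008],1],[[-0.018,-0.004,0],[0,0,-0.011],1],[[-0.022,-0.005,0],[0,0,-0.014],1],[[-0.026,-0.006,0],[0,0,-0.017],1],[[-0.026,-0.006,0],[0,0,-0.017],1]]}}

```text
clock: 6.9
tool_pos: [0.4999, 0.0949, 0.1469]
eef_rot: [-0.0, 0.736, 0.677, 0.002]
wrist_force: [0.2, 10.0, 0.4]
opening: -0.0001
grip_force: 4.8
```

Request:
{"api": "step_arm", "payload": {"moves": [[[-0.005,-0.001,0],[0,0,-0.003],1],[[-0.01,-0.002,0],[0,0,-0.006],1],[[-0.015,-0.002,0],[0,0,-0.009],1],[[-0.015,-0.002,0],[0,0,-0.009],1],[[-0.015,-0.002,0],[0,0,-0.009],1]]}}

```text
clock: 7.52
tool_pos: [0.499, 0.0919, 0.1467]
eef_rot: [-0.0, 0.727, 0.687, 0.002]
wrist_force: [-0.8, 10.0, 0.1]
opening: -0.0
grip_force: 4.9
```

Request:
{"api": "step_arm", "payload": {"moves": [[[-0.005,-0.001,0],[0,0,-0.003],1],[[-0.01,-0.001,0],[0,0,-0.006],1],[[-0.01,-0.001,0],[0,0,-0.006],1],[[-0.01,-0.001,0],[0,0,-0.006],1]]}}

```text
clock: 8.02
tool_pos: [0.4984, 0.09, 0.1466]
eef_rot: [-0.001, 0.72, 0.694, 0.001]
wrist_force: [-2.0, 10.0, 0.5]
opening: 0.0
grip_force: 4.9
```

Request:
{"api": "step_arm", "payload": {"moves": [[[-0.005,-0.001,0],[0,0,-0.003],1],[[-0.008,-0.001,0],[0,0,-0.005],1],[[-0.008,-0.001,0],[0,0,-0.005],1],[[-0.008,-0.001,0],[0,0,-0.005],1]]}}

```text
clock: 8.52
tool_pos: [0.498, 0.0885, 0.1466]
eef_rot: [-0.001, 0.715, 0.699, 0.001]
wrist_force: [-2.8, 10.3, 0.1]
opening: -0.0002
grip_force: 5.0
```

Request:
{"api": "step_arm", "payload": {"moves": [[[-0.004,0,0],[0,0,-0.002],1],[[-0.006,0,0],[0,0,-0.003],1],[[-0.006,0,0],[0,0,-0.003],1],[[-0.006,0,0],[0,0,-0.003],1]]}}

```text
clock: 9.02
tool_pos: [0.4978, 0.0873, 0.1465]
eef_rot: [-0.001, 0.712, 0.703, 0.001]
wrist_force: [-4.7, 9.5, 0.8]
opening: -0.0001
grip_force: 5.1
```

Request:
{"api": "step_arm", "payload": {"moves": [[[-0.003,0,0],[0,0,-0.001],1],[[-0.005,0,0],[0,0,-0.002],1],[[-0.005,0,0],[0,0,-0.002],1],[[-0.005,0,0],[0,0,-0.002],1]]}}

```text
clock: 9.52
tool_pos: [0.4975, 0.0864, 0.1464]
eef_rot: [-0.001, 0.709, 0.705, 0.001]
wrist_force: [-4.8, 10.3, 0.7]
opening: 0.0
grip_force: 5.2
```

Request:
{"api": "step_arm", "payload": {"moves": [[[-0.003,0,0],[0,0,0],1],[[-0.005,0,0],[0,0,0],1],[[-0.005,0,0],[0,0,0],1],[[-0.005,0,0],[0,0,0],1]]}}

```text
clock: 10.02
tool_pos: [0.4974, 0.0854, 0.1464]
eef_rot: [-0.001, 0.709, 0.705, 0.001]
wrist_force: [-6.8, 10.7, 1.1]
opening: 0.0003
grip_force: 5.3
```

Request:
{"api": "step_arm", "payload": {"moves": [[[-0.003,0,0],[0,0,0],1],[[-0.005,0,0],[0,0,0],1],[[-0.005,0,0],[0,0,0],1],[[-0.005,0,0],[0,0,0],1]]}}

```text
clock: 10.52
tool_pos: [0.4974, 0.0844, 0.1464]
eef_rot: [-0.002, 0.709, 0.705, 0.001]
wrist_force: [-5.0, 10.1, 1.0]
opening: -0.0
grip_force: 5.4
```

Request:
{"api": "step_arm", "payload": {"moves": [[[-0.003,0.003,0],[0,0,-0.002],1],[[-0.005,0.003,0],[0,0,-0.003],1],[[-0.005,0.003,0],[0,0,-0.003],1],[[-0.005,0.003,0],[0,0,-0.003],1]]}}

```text
clock: 11.02
tool_pos: [0.4975, 0.0836, 0.1462]
eef_rot: [-0.002, 0.706, 0.708, 0.0]
wrist_force: [-7.8, 10.5, 1.0]
opening: -0.0002
grip_force: 5.7
```

```bash
python3 -c "
from plan import *
s,P,R=pose();print(P,s['wrist_force'],s['moment'])
o=[]
for n,(x,y) in dict(scene=(310,165),top=(185,140)).items():
    c=cams.camera(n);cv2.imwrite(f'pics/{n}3.png',c['image']);o.append(cv2.resize(c['image'][y:y+75,x:x+100],None,fx=4,fy=4,interpolation=cv2.INTER_CUBIC))
cv2.imwrite('pics/c3.png',np.vstack(o))"
```

```text
[0.49750867 0.08357837 0.146195  ] [-7.78696208 10.52144397  1.00231482] [ 1.6945761   1.13594478 -0.11755638]
```

View pics/c3.png

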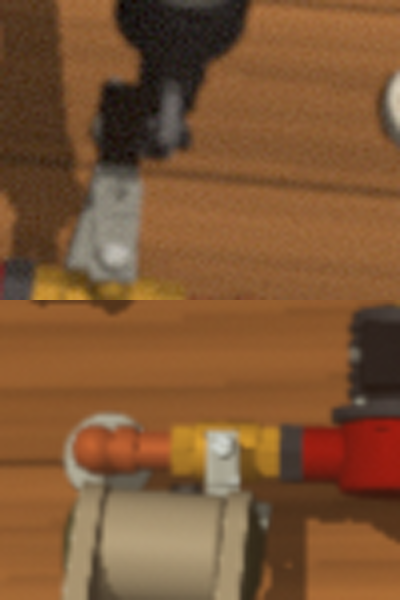

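The lever is nearly square (top view strap at about (240,178), sleeve hidden). The force has not risen yet, so I'll keep easing and relieve the sideways drag.

Request:
{"api": "step_arm", "payload": {"moves": [[[-0.001,-0.005,0],[0,0,0],1],[[-0.003,-0.008,0],[0,0,0],1],[[-0.005,-0.008,0],[0,0,0],1],[[-0.005,-0.008,0],[0,0,0],1]]}}

```text
clock: 11.62
tool_pos: [0.4973, 0.0826, 0.1467]
eef_rot: [-0.001, 0.706, 0.708, 0.002]
wrist_force: [-1.0, 13.7, -0.2]
opening: -0.0
grip_force: 6.5
```

Request:
{"api": "step_arm", "payload": {"moves": [[[-0.003,-0.002,0],[0,0,0],1],[[-0.005,-0.003,0],[0,0,0],1],[[-0.005,-0.003,0],[0,0,0],1],[[-0.005,-0.003,0],[0,0,0],1]]}}

```text
clock: 12.12
tool_pos: [0.4971, 0.0818, 0.1469]
eef_rot: [-0.0, 0.706, 0.708, 0.003]
wrist_force: [1.5, 14.9, 0.4]
opening: 0.0002
grip_force: 7.3
```

The force rose to 14.9 N, so the stem is on its stop. Now I'll let go.

Request:
{"api": "step_arm", "payload": {"moves": [[[0.02,0,0],[0,0,0],1],[[0.04,0,0],[0,0,0],1],[[0.1,0,0],[0,0,0],1],[[0.25,0,-0.1],[0,0,0],1],[[0.25,0,-0.35],[0,0,0],1],[[0.25,0,-0.6],[0,0,0],1],[[0.25,0,-0.7],[0,0,0],1],[[0.25,0,-0.7],[0,0,0],0.45]]}}

```text
clock: 13.12
tool_pos: [0.4963, 0.1301, 0.2868]
eef_rot: [0.001, 0.706, 0.708, 0.001]
wrist_force: [-0.3, -0.3, -0.9]
opening: 0.0168
grip_force: 0.0
```

```bash
python3 -c "
from plan import *
print(to([.442,-.261,.25],0))"
```

```text
([-1.955, -0.278, 0.183], [0.001, 0.0, 0.001])
```

Request:
{"api": "step_arm", "payload": {"moves": [[[-0.25,-0.04,0],[0,0,0],0.45],[[-0.5,-0.08,0],[0,0,0],0.45],[[-0.75,-0.12,0],[0,0,0],0.45],[[-1,-0.16,0],[0,0,0],0.45]]}}

```text
clock: 13.62
tool_pos: [0.4636, -0.0715, 0.2841]
eef_rot: [-0.001, 0.706, 0.708, -0.0]
wrist_force: [0.8, -0.0, 0.6]
opening: 0.0472
grip_force: 0.0
```

Request:
{"api": "step_arm", "payload": {"moves": [[[-0.25,-0.04,0],[0,0,0],0.45],[[-0.5,-0.08,0],[0,0,0],0.45],[[-0.75,-0.1,0],[0,0,0],0.45],[[-0.95,-0.12,0],[0,0,0],0.45],[[-0.95,-0.12,0],[0,0,0],0.45]]}}

```text
clock: 14.25
tool_pos: [0.4401, -0.2621, 0.2835]
eef_rot: [-0.001, 0.707, 0.707, -0.0]
wrist_force: [-0.1, 0.2, -0.2]
opening: 0.0469
grip_force: 0.0
```

```bash
python3 - <<'E'
from plan import *
s,P,R=pose();print(P,s['opening'])
print(to([.442,-.261,.17],0))
o=[]
for n,w in dict(scene=[(310,190),(190,165)],top=[(185,155),(310,195)]).items():
    c=cams.camera(n);cv2.imwrite(f'pics/{n}4.png',c['image'])
    o.append(np.hstack([cv2.resize(c['image'][y:y+50,x:x+80],None,fx=5,fy=5,interpolation=cv2.INTER_CUBIC) for x,y in w]))
cv2.imwrite('pics/c4.png',np.vstack(o))
E
```

```text
[ 0.44011258 -0.26207079  0.28354309] 0.04688524622303718
([0.004, 0.011, 0.568], [-0.001, -0.001, -0.0])
```

View pics/c4.png

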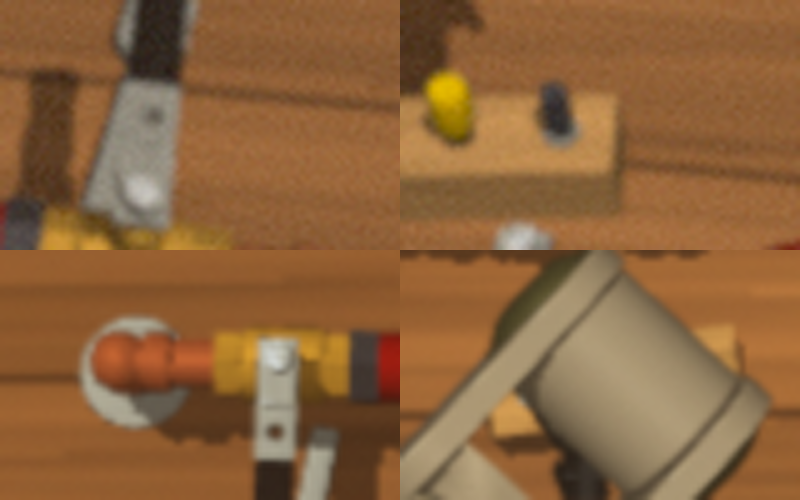

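The top view shows the strap square to the pipe with its hole dark at (240,191.4), over the lug. The scene view shows the hole at (340.6,213) and the pin collar at (222.4,191.6), confirming the pin's place. I'll descend on the pin.

Request:
{"api": "step_arm", "payload": {"moves": [[[0.004,0.01,0.2],[0,0,0],0.45],[[0.004,0.01,0.4],[0,0,0],0.45],[[0.004,0.01,0.6],[0,0,0],0.45],[[0.004,0.01,0.75],[0,0,0],0.45],[[0.004,0.01,0.85],[0,0,0],0.45],[[0.004,0.01,0.92],[0,0,0],0.45],[[0.004,0.01,0.98],[0,0,0],0.45],[[0.004,0.01,0.98],[0,0,0],0.45]]}}

```text
clock: 15.35
tool_pos: [0.4427, -0.2591, 0.0889]
eef_rot: [-0.0, 0.706, 0.708, -0.0]
wrist_force: [1.1, 0.2, -0.0]
opening: 0.0471
grip_force: 0.0
```

```bash
python3 - <<'E'
from plan import *
s,P,R=pose();print(P,s['opening'],s['wrist_force'])
print(to([.442,-.261,.078],0))
s=cams.camera("scene");im=s["image"];cv2.imwrite("pics/s5.png",cv2.resize(im[150:225,165:265],None,fx=5,fy=5,interpolation=cv2.INTER_CUBIC))
a=cv2.imread("pics/scene4.png");b=cv2.imread("pics/top4.png");t=cams.camera("top")
def dark(im,u,v,r=3):
    g=cv2.cvtColor(im,6).astype(float);y,x=np.mgrid[int(v)-r:int(v)+r+1,int(u)-r:int(u)+r+1]
    w=np.clip(np.median(g[y,x])-8-g[y,x],0,None);return (w*x).sum()/w.sum(),(w*y).sum()/w.sum()
ha,hb=dark(a,340.6,213),dark(b,240,191);print('hole px',ha,hb,tri(s,ha,t,hb).round(4),onz(s,ha,.145).round(4),onz(t,hb,.145).round(4))
E
```

```text
[ 0.4427032  -0.25913104  0.08886931] 0.04709128506501619 [ 1.07243967  0.19653874 -0.02222031]
([-0.009, -0.004, 0.054], [-0.0, -0.0, 0.001])
hole px (np.float64(340.3864734299517), np.float64(212.79227053140096)) (np.float64(239.73305954825463), np.float64(190.94045174537987)) [0.5459 0.0638 0.1422] [0.548  0.0631 0.145 ] [0.5457 0.0642 0.145 ]
```

View pics/s5.png

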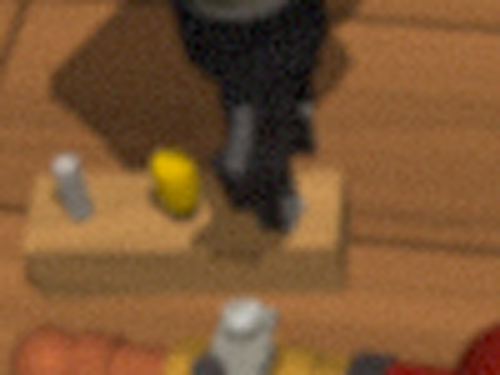

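The fingers are around the pin. The collar shows at zoomed (288,215), to the right of the near fingertip at about (268,215). I'll check that y offset by projection.

```bash
python3 - <<'E'
from plan import *
P=pose()[1];s=cams.camera("scene");print(P)
for dx in(.024,.038):
  for dz in (-.02,-.01,.0):print(dx,dz,(proj(s,P+[dx,0,dz])[0]-[165,150])*5)
print((proj(s,[.442,-.261,.047])[0]-[165,150])*5,(proj(s,[.442,-.261,.083])[0]-[165,150])*5)
E
```

```text
[ 0.44303569 -0.25965631  0.08977287]
0.024 -0.02 [276.92338787 218.61625234]
0.024 -0.01 [274.38984004 207.35689389]
0.024 0.0 [271.81983279 195.93550587]
0.038 -0.02 [271.52013751 238.93862767]
0.038 -0.01 [268.92939044 227.74408582]
0.038 0.0 [266.30108929 216.38727385]
[289.47312158 208.08379178] [280.76768608 167.70861005]
```

Projection agrees, so the pin is centred to within 2 mm. I'll descend and grip.

Request:
{"api": "step_arm", "payload": {"moves": [[[-0.004,-0.003,0.03],[0,0,0],0.45],[[-0.004,-0.003,0.058],[0,0,0],0.45],[[-0.004,-0.003,0.058],[0,0,0],0.6],[[-0.004,-0.003,0.058],[0,0,0],0.75],[[-0.004,-0.003,0.058],[0,0,0],1],[[-0.004,-0.003,0.058],[0,0,0],1],[[-0.004,-0.003,0.058],[0,0,0],1],[[-0.004,-0.003,0.058],[0,0,0],1]], "newtons": 30}}

```text
clock: 16.5
tool_pos: [0.4417, -0.2603, 0.0778]
eef_rot: [-0.001, 0.706, 0.708, -0.0]
wrist_force: [-4.8, -0.4, 4.3]
opening: 0.0152
grip_force: 29.2
```

Request:
{"api": "step_arm", "payload": {"moves": [[[0,0,-0.05],[0,0,0],1],[[0,0,-0.12],[0,0,0],1],[[0,0,-0.25],[0,0,0],1],[[0,0,-0.45],[0,0,0],1],[[0,0,-0.7],[0,0,0],1],[[0,0,-0.9],[0,0,0],1],[[0,0,-1],[0,0,0],1],[[0,0,-1],[0,0,0],1]]}}

```text
clock: 17.5
tool_pos: [0.4427, -0.2605, 0.2798]
eef_rot: [0.002, 0.706, 0.708, 0.0]
wrist_force: [0.3, 0.7, -1.5]
opening: 0.0152
grip_force: 29.4
```

```bash
python3 -c "
from plan import *
s,P,R=pose();print(P,s['wrist_force'])
print(to([.546,.064,.275],0))"
```

```text
[ 0.44272013 -0.26047079  0.2797889 ] [ 0.29669402  0.73231693 -1.47969822]
([1.621, 0.52, 0.021], [0.001, 0.001, 0.001])
```

Request:
{"api": "step_arm", "payload": {"moves": [[[0.1,0.03,0],[0,0,0],1],[[0.25,0.08,0],[0,0,0],1],[[0.4,0.13,0],[0,0,0],1],[[0.55,0.18,0],[0,0,0],1],[[0.7,0.22,0],[0,0,0],1],[[0.85,0.27,0],[0,0,0],1],[[1,0.32,0],[0,0,0],1]]}}

```text
clock: 18.38
tool_pos: [0.5057, -0.0589, 0.2769]
eef_rot: [-0.001, 0.706, 0.708, -0.0]
wrist_force: [-0.7, -0.7, -0.6]
opening: 0.015
grip_force: 29.4
```

Request:
{"api": "step_arm", "payload": {"moves": [[[0.15,0.05,0],[0,0,0],1],[[0.3,0.1,0],[0,0,0],1],[[0.45,0.15,0],[0,0,0],1],[[0.55,0.18,0],[0,0,0],1],[[0.62,0.2,0.1],[0,0,0],1],[[0.62,0.2,0.2],[0,0,0],1],[[0.62,0.2,0.25],[0,0,0],1],[[0.62,0.2,0.25],[0,0,0],1]]}}

```text
clock: 19.38
tool_pos: [0.5452, 0.0638, 0.2271]
eef_rot: [-0.001, 0.706, 0.708, -0.0]
wrist_force: [0.1, -0.2, -0.8]
opening: 0.0152
grip_force: 29.4
```

```bash
python3 - <<'E'
from plan import *
s,P,R=pose();print(P,R.round(3).tolist())
print(to([.546,.064,.2235],0))
o=[]
for n,(x,y) in dict(scene=(300,155),top=(200,155)).items():
    c=cams.camera(n);cv2.imwrite(f'pics/{n}6.png',c['image']);o.append(cv2.resize(c['image'][y:y+75,x:x+80],None,fx=8 if n=='scene' else 4,fy=8 if n=='scene' else 4,interpolation=cv2.INTER_CUBIC))
    print(n,'tip pred',proj(c,P-[0,0,.065]),'collar',proj(c,P-[0,0,.033]))
cv2.imwrite('pics/c6.png',o[0])
E
```

```text
[0.54515879 0.06384485 0.2270608 ] [[-0.002, 1.0, -0.001], [1.0, 0.002, 0.0], [0.0, -0.001, -1.0]]
([0.001, 0.004, 0.018], [-0.0, -0.0, 0.001])
scene tip pred [[341.43254073 207.73572116]] collar [[342.7747543  199.66938099]]
top tip pred [[239.40143374 190.7345133 ]] collar [[238.57498765 190.01623289]]
```

View pics/c6.png

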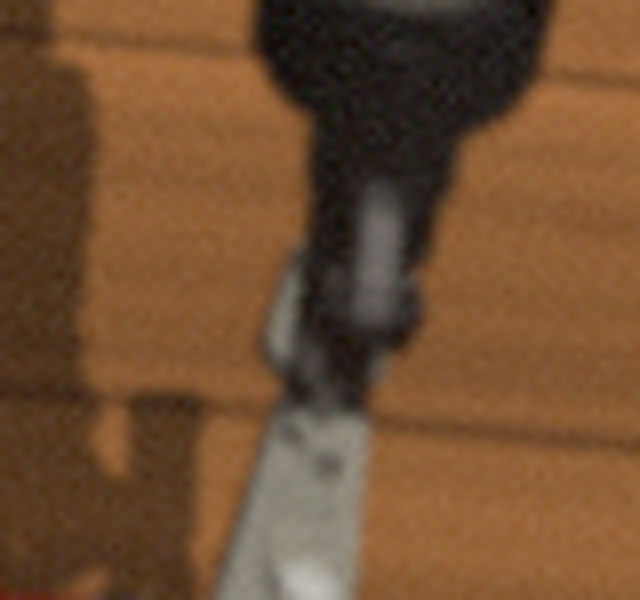

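The scene view shows the gripper with the pin above the lever, the hole visible at about (341,213). I'll go lower until the tip is just above the strap and compare tip and hole pixels numerically.

Request:
{"api": "step_arm", "payload": {"moves": [[[0,0.002,0.03],[0,0,0],1],[[0,0.004,0.06],[0,0,0],1],[[0,0.004,0.06],[0,0,0],1],[[0,0.004,0.06],[0,0,0],1]]}}

```text
clock: 19.98
tool_pos: [0.5463, 0.0639, 0.2158]
eef_rot: [0.0, 0.706, 0.708, 0.0]
wrist_force: [0.8, -0.2, -1.2]
opening: 0.0149
grip_force: 29.4
```

```bash
python3 - <<'E'
from plan import *
s,P,R=pose();print(P,s['wrist_force'])
c=cams.camera("scene");cv2.imwrite('pics/scene7.png',c['image'])
print('tip',proj(c,P-[0,0,.065]),'collar',proj(c,P-[0,0,.033]))
a=cv2.cvtColor(cv2.imread('pics/scene4.png'),6);b=cv2.cvtColor(c['image'],6)
print('after');print('     ',*range(332,352));
for v in range(198,220):print(v,b[v,332:352],' | ',a[v,332:352])
cv2.imwrite('pics/c7.png',cv2.resize(c['image'][180:230,310:370],None,fx=12,fy=12,interpolation=cv2.INTER_CUBIC))
E
```

```text
[0.54628762 0.0638915  0.21576961] [ 0.75773708 -0.2430951  -1.20506556]
tip [[340.97543457 210.86587124]] collar [[342.29384782 202.9527341 ]]
after
      332 333 334 335 336 337 338 339 340 341 342 343 344 345 346 347 348 349 350 351
198 [ 69  82 115 112  79  34  28  29  26  39  39  57  71  70  74  72  63  45
  44  51]  |  [ 78  89 118 114  83  44  37  42  35  41  39  38  43  54  86 108 109  98
 102  97]
199 [77 72 87 95 70 48 32 26 36 35 40 41 53 49 57 55 44 39 43 59]  |  [ 79  75  92 100  68  44  40  41  44  38  47  43  38  55  78 106 106  97
 100 100]
200 [88 76 72 72 61 59 41 34 25 24 29 29 38 42 40 32 32 25 46 71]  |  [ 86  82  78  80  58  41  42  39  38  37  41  39  41  45  71  93 103  97
 100 102]
201 [92 82 73 63 58 61 60 42 31 25 30 32 32 35 39 36 43 44 53 79]  |  [97 85 75 62 43 39 38 37 36 43 45 43 40 49 67 90 97 97 99 98]
202 [98 91 80 62 59 71 75 59 41 22 27 27 23 42 56 68 73 71 84 91]  |  [104 102  83  61  43  34  37  35  43  41  41  43  39  50  71  90 103 100
  99  96]
203 [101 101  87  67  58  65  71  66  46  31  28  20  32  46  69  84  95  96
  98  95]  |  [106 103
[... 2137 characters left out ...]
113]
216 [130 133 133 131 136 136 137 134 137 134 142 136 132 124 114 110 109 109
 110 109]  |  [128 135 134 136 138 136 143 139 139 136 141 140 135 129 118 113 111 114
 118 118]
217 [130 137 133 135 137 131 138 137 136 138 134 136 137 125 115 110 113 110
 110 115]  |  [137 136 135 137 140 138 142 143 143 139 137 144 137 127 119 119 118 116
 112 115]
218 [131 137 135 137 136 132 132 131 132 134 136 137 129 123 113 115 111 115
 114 111]  |  [139 142 139 141 141 135 139 130 135 132 140 143 135 125 113 120 116 117
 115 116]
219 [138 135 133 136 137 135 134 129 131 130 135 136 130 119 113 113 113 111
 117 113]  |  [138 139 138 141 144 140 136 136 134 138 140 145 140 121 114 111 110 115
 120 118]
```

View pics/c7.png

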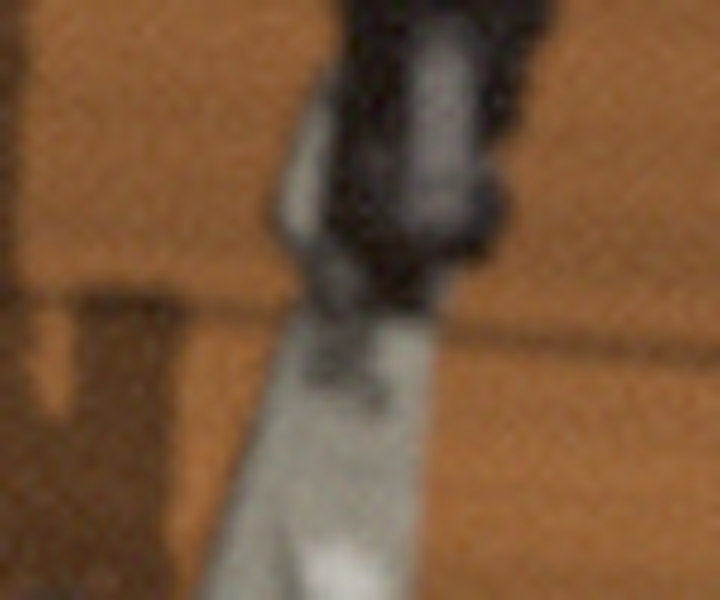

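The view shows the shank tip near (339,210), maybe 2–3 px left of the predicted (341,211), though a shadow confuses it. I'll move 50 mm sideways over plain wood and measure how the pin hangs from a saturation mask.

Request:
{"api": "step_arm", "payload": {"moves": [[[0.1,0,-0.05],[0,0,0],1],[[0.2,0,-0.05],[0,0,0],1],[[0.25,0,-0.05],[0,0,0],1],[[0.25,0,-0.05],[0,0,0],1],[[0.25,0,-0.05],[0,0,0],1]]}}

```text
clock: 20.65
tool_pos: [0.5461, 0.1137, 0.2255]
eef_rot: [-0.0, 0.706, 0.708, -0.0]
wrist_force: [0.9, -0.4, -0.1]
opening: 0.0149
grip_force: 29.4
```

```bash
python3 - <<'E'
from plan import *
s,P,R=pose();print(P,s['wrist_force'])
c=cams.camera("scene");cv2.imwrite('pics/scene8.png',c['image'])
t,k=proj(c,P-[0,0,.065])[0],proj(c,P-[0,0,.033])[0];print('tip',t,'collar',k)
S=cv2.cvtColor(c['image'],cv2.COLOR_BGR2HSV)[...,1];g=cv2.cvtColor(c['image'],6)
u0=int(t[0])-13
print('cols',u0)
for v in range(int(k[1])-8,int(t[1])+6):print(v,' '.join('%3d'%x for x in S[v,u0:u0+26]),'|',' '.join('%3d'%x for x in g[v,u0:u0+26]))
E
```

```text
[0.54607229 0.11371347 0.22551717] [ 0.94626439 -0.4444488  -0.07427831]
tip [362.49782601 210.32114844] collar [364.41127862 202.29425888]
cols 349
194 124 165 166 161 149 164 156 156 145 160 152 153 161  87 131 131  64  31  38  26  41  37  30  29  30  45 | 106  97  99 101 104  96 103 104 105 101  96  81  40  36  26  30  40  45  52  54  74  89  94  93  88  63
195 147 160 150 155 174 159 155 157 162 158 163 136 135  68 114 121  43  70  50  15  24  26  30  30  37  31 | 100 101 103 101  94 101 103 102 100 103  94  82  51  37  28  34  38  44  46  64  82  94  96  97  83  62
196 150 164 159 156 151 160 156 154 157 154 164 161 110  75 131  93  75  27  48  44  26  21  29  27  23  35 |  95  97  98  99  99  96 100 101 102 100  94  72  55  36  24  35  33  43  55  63  82  92  98  89  82  60
197 148 162 161 163 158 161 154 161 152 151 148 154 125  83 108  61 104  56  39  35  26  57  29  25  46  32 | 102  97  98  95  98  98  95 100  96 100  89  68  46  35  30  37  28  36  42  54  65  73  82  79  72  51
198 159 169 153 162 155 154 156 165 154 156 133 119  65 107  95 151  77  71  79  54  54  39  42
[... 3056 characters left out ...]
12 106 110 107 114 106 109 107 108 108 109 110 108 108 102
213 159 157 159 154 159 149 164 152 161 159 157 160 160 162 156 152 162 152 154 151 163 159 163 156 161 158 | 105 106 107 108 104 111 107 107 106 107 109 106 109 104 111 112 106 110 113 113 108 107 108 109 110 113
214 154 161 163 157 155 154 162 164 155 151 167 164 157 164 150 161 165 150 150 161 163 163 156 170 153 165 | 107 108 106 106 111 108 106 106 107 112 105 108 110 108 110 107 107 112 110 107 106 104 108 104 110 105
215 151 162 157 158 167 161 154 159 161 161 154 156 161 154 159 168 160 165 160 157 159 154 151 152 153 155 | 112 108 107 107 106 108 106 108 106 104 104 110 106 104 103 104 107 105 106 105 104 106 111 110 110 108
```

The mask shows the shank upright at u≈361.4 with its tip at row 210. That is about 1.1 px (2.5 mm) to −y of the tool axis. I'll return with +1.7 mm in y and +0.8 mm in x, then lower gently.

Request:
{"api": "step_arm", "payload": {"moves": [[[-0.1,0.003,0],[0,0,0],1],[[-0.2,0.005,0],[0,0,0],1],[[-0.241,0.005,0.02],[0,0,0],1],[[-0.241,0.005,0.05],[0,0,0],1],[[-0.241,0.005,0.065],[0,0,0],1],[[-0.241,0.005,0.075],[0,0,0],1],[[-0.241,0.005,0.085],[0,0,0],1],[[-0.241,0.005,0.085],[0,0,0],1]]}}

```text
clock: 21.7
tool_pos: [0.5472, 0.0659, 0.2086]
eef_rot: [-0.0, 0.706, 0.708, -0.0]
wrist_force: [-0.2, -0.3, -1.3]
opening: 0.0149
grip_force: 29.4
```

Request:
{"api": "step_arm", "payload": {"moves": [[[0,0,0.008],[0,0,0],1],[[0,0,0.016],[0,0,0],1],[[0,0,0.024],[0,0,0],1],[[0,0,0.024],[0,0,0],1]]}}

```text
clock: 22.2
tool_pos: [0.5472, 0.0657, 0.2038]
eef_rot: [-0.0, 0.706, 0.708, -0.0]
wrist_force: [-0.2, 0.1, -1.5]
opening: 0.015
grip_force: 29.4
```

No contact force with the tip about 6 mm down in the strap. I'll continue.

Request:
{"api": "step_arm", "payload": {"moves": [[[0,0,0.008],[0,0,0],1],[[0,0,0.016],[0,0,0],1],[[0,0,0.024],[0,0,0],1],[[0,0,0.032],[0,0,0],1],[[0,0,0.04],[0,0,0],1],[[0,0,0.04],[0,0,0],1]]}}

```text
clock: 22.95
tool_pos: [0.5472, 0.0657, 0.1958]
eef_rot: [-0.0, 0.706, 0.708, -0.0]
wrist_force: [-0.5, -0.4, -0.9]
opening: 0.0146
grip_force: 29.4
```

Request:
{"api": "step_arm", "payload": {"moves": [[[0,0,0.01],[0,0,0],1],[[0,0,0.02],[0,0,0],1],[[0,0,0.03],[0,0,0],1],[[0,0,0.04],[0,0,0],1],[[0,0,0.05],[0,0,0],1],[[0,0,0.06],[0,0,0],1],[[0,0,0.07],[0,0,0],1],[[0,0,0.07],[0,0,0],1]]}}

```text
clock: 23.95
tool_pos: [0.5472, 0.0657, 0.1817]
eef_rot: [-0.0, 0.706, 0.708, -0.0]
wrist_force: [0.3, 0.2, -0.7]
opening: 0.0147
grip_force: 29.4
```

Request:
{"api": "step_arm", "payload": {"moves": [[[0,0,0.005],[0,0,0],1],[[0,0,0.01],[0,0,0],1],[[0,0,0.01],[0,0,0],1]]}}

```text
clock: 24.32
tool_pos: [0.5472, 0.0657, 0.1798]
eef_rot: [-0.0, 0.706, 0.708, -0.0]
wrist_force: [0.2, -0.5, -0.0]
opening: 0.0149
grip_force: 29.4
```

Request:
{"api": "step_arm", "payload": {"moves": [[[0,0,0],[0,0,0],0.6],[[0,0,0],[0,0,0],0.6],[[0,0,0],[0,0,0],0.6],[[0,0,0],[0,0,0],0.6],[[0,0,-0.1],[0,0,0],0.6],[[0,0,-0.25],[0,0,0],0.6],[[0,0,-0.5],[0,0,0],0.6],[[0,0,-0.6],[0,0,0],0.6]]}}

```text
clock: 25.32
tool_pos: [0.5477, 0.0657, 0.3028]
eef_rot: [0.002, 0.706, 0.708, 0.001]
wrist_force: [-0.4, 0.7, -0.6]
opening: 0.034
grip_force: 0.0
```

Request:
{"api": "step_arm", "payload": {"moves": [[[0.25,0,-0.1],[0,0,0],0.6],[[0.5,0,-0.1],[0,0,0],0.6],[[0.75,0,-0.1],[0,0,0],0.6],[[0.95,0,-0.1],[0,0,0],0.6],[[0.95,0,-0.1],[0,0,0],0.6]]}}

```text
clock: 25.95
tool_pos: [0.5462, 0.258, 0.3195]
eef_rot: [-0.0, 0.705, 0.709, -0.0]
wrist_force: [0.0, -0.9, -0.9]
opening: 0.0342
grip_force: 0.0
```

```bash
python3 - <<'E'
from plan import *
P=pose()[1];print(P)
s=cams.camera("scene");t=cams.camera("top")
H=np.array([.546,.064,.145])
for n,c in(("scene",s),("top",t)):
    cv2.imwrite(f'pics/{n}9.png',c['image'])
    h={'scene':(340.4,212.8),'top':(239.7,191)}[n]
    d=np.array(h)-proj(c,H)[0]
    print(n,'expected collar-top',proj(c,H+[0,0,.004])[0]+d,'grip top',proj(c,H+[0,0,.038])[0]+d)
    old=cv2.imread(f'pics/{n}4.png');D=cv2.absdiff(old,c['image']).max(2)
    u,v=map(int,h);x0,y0=u-14,v-20
    m=(D>30).astype(np.uint8)
    for row,vv in zip(m[y0:y0+32,x0:x0+30],range(y0,y0+32)):print(vv,''.join('.#'[k] for k in row))
    print('x0',x0)
E
```

```text
[0.54623106 0.25803861 0.31947057]
scene expected collar-top [340.55970345 211.84213037] grip top [341.95997917 203.44355451]
192 ############.........#########
193 ###########.........##########
194 #######.###..........#########
195 ###########.........##########
196 ###########..........#########
197 ######.####..........#########
198 #######.###.........##########
199 ######...#...........#########
200 #######..............#########
201 ########.............#########
202 #########....#.#....##########
203 #########......#.#..##########
204 #########......#.#..##########
205 ########............##########
206 ####.#....######....##########
207 ###......##########.##########
208 .........##########.##########
209 .........##########.##########
210 .........#########..##########
211 .........#########..##########
212 .........#########...#########
213 ..........####.........#######
214 ..........#..............#####
215 ..........................####
216 ...........................###
217 ............................##
218 ............................##
219 .........................
[... 668 characters left out ...]
............................
184 ..............................
185 ..............................
186 ..............................
187 ..............................
188 ............####..............
189 ...........######.............
190 ...........###..###...........
191 ...........###..###...........
192 ............#######...........
193 .............######...........
194 ..............#####...........
195 ................###...........
196 .................##...........
197 ..............................
198 ..............................
199 ..............................
200 ..............................
201 ..............................
202 ..............................
x0 225
```

The top view's changed patch (grip at about (238.5,190)) matches the position expected for a pin seated in the hole, and the arm is clear. I'm handing in.

```bash
python3 -c "
from bench import r
print(r.hand_in())"
```

```text
the job is handed in; nothing more can be done
None
```

I shut the left valve onto its stop, dropped the locking pin through lever and lug without forcing it, let go, and handed the job in at about 26 s; the hand-in returned no verdict, and the collar's last 2 mm of seating was inferred, not measured.

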